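Shut the power box hatch and latch its wing knob

ROBOT

A 7-joint arm with a two-finger parallel gripper is mounted at the origin on the work surface. World frame = base frame: x ahead of the robot, y to its left, z up, the work surface at z = 0. Lengths are in m, angles in rad, forces in N, time in s.
With the tool pointing down it reaches from about 0.425 to 0.875 m from the base axis. Payload 4.7 kg.
Tool frame: the origin (TCP) lies where the fingers leave the gripper's body, on its centre line; the fingertips stand 70 mm ahead of it and the grasp point (between the pads) lies 51 mm ahead of it; z points along the fingers, y is the line along which they close (so a half turn about z gives the same grasp; the last joint's range is limited). The gripper opens to 87 mm and grips with 3 to 60 N. Pads are 19 mm wide; open, the fingers measure 117 mm over their backs; the gripper's body (75 mm by 190 mm) begins 51 mm behind the grasp point.
Start: joints at [-1.184, 0.321, -0.07, 1.45, 0.023, 1.371, -0.057], TCP at [0.237, 0.605, 0.292] pointing down, gripper open.
Joint ranges: [-2.86, 2.86], [-0.3, 2.09], [-1.38, 1.24], [0.06, 2.45], [-1.56, 4.7], [0.09, 2.05], [-2.69, 2.69]. Speed limits (rad/s): [2.57, 2.57, 3.14, 3.14, 3.14, 3.14, 3.14].

INTERFACE

Orientations are given as a rotation vector (axis times angle).
In Python, from bench import ctrl gives the robot as it stands.
- The arm moves only by the tool drive_tool, never from a script. Its argument "motion" is a list of rows, each a list of 3 entries, a list of its own where there are three numbers: the shift along the tool's x, y, z in cm, then the turn, a rotation vector about the tool's x, y, z in degrees, then the opening, from -1 (shut) to 1 (fully open). In form: [[[x, y, z], [ax, ay, az], claw], ...]. A call has 1 to 12 rows; each row shifts and turns the commanded pose from where the row before left it, along the tool's axes as they then stand; what a row does not reach is not made up. A row lasts 1/8 s, in which the tool goes at most 62.5 mm and 10.7 degrees, less where a joint would pass 70% of its speed; a pose out of reach is approached as far as the arm can. A call with a gripper value outside its range is refused whole. The fingers move at their own pace and stop on an object; "force" is the grip in N (left out, the last holds). Time passes only in rows, so rows that do not move let the fingers close. It gives the time, the measured TCP pose, the force, the opening and the grip force at its end, in the units of the state.
- ctrl.get_state(): the state, without advancing time (a new reading comes with each control period).
- ctrl.get_image(name): name is "side" or "top" or "wrist"; returns the picture (420x560x3 uint8, red, green, blue); there is no depth.
- ctrl.calibration(name): a dict with "K" (3x3 intrinsics, pixels), "origin" and "attitude" of the camera in the world; the wrist camera has in their place "tool_from_camera" (4x4, takes a point from camera to tool coordinates, whose origin is the TCP and whose axes are the flange's). Camera axes: x right, y up, looking along -z (the intrinsics and any distortion apply to the point x, -y, -z); pixel columns grow to the right and rows downward; lengths in m; the calibration is good to about 2 mm. A picture is of the moment at which its call begins: read the wrist's pose just before it. calibration takes no time and is no camera call.
- ctrl.close_job(): hands the job in; it is judged then, once.
The state is a dict: "time": time; "joint_positions": joint angles; "qd": joint speeds; "joint_torque": joint torques, N m; "position": TCP position; "tool_rot": TCP orientation; "ft_force": force on the tool from outside, world axes, zero at the start; "torque": the same for the moment, N m; "grip_width": opening from 0.0 (shut) to 1.0 (fully open); "grip_force": force on a finger pad.
Only numpy, scipy, OpenCV 4.12 (cv2) and the standard library are available. Lean on these libraries where they do the work, as an engineer would, in place of code of your own. Each camera call takes 0.05 s, during which the arm holds its last target. There are 200 camera calls.

TASK

Swing the open hatch of the walnut power box down, press it gently against its foam seal and turn its black wing knob clockwise to its stop, so that the tongue swings behind the keeper frame and the hatch stays shut when you let go. Do not crush the seal or force the tongue against the frame, and leave the clamp, pot, ashtray and adapter where they are.

Things in the scene. Friction and masses are not known exactly. Their poses are not given: they have to be found in the camera images.
- box: Walnut power box, fixed to the cabinet top: 260 (x) x 300 (y) x 100 mm high, origin under its centre, top at z 100. In its top is a white hatch, 180 (x) x 190 (y) x 12 mm, hinged on its far edge at box x +91, z 100; its free edge is at box x -89 when shut. Beside the hatch the top is a 52 mm strip, in front and behind 37 mm.
- keeper: Aluminium keeper frame inside the box under the hatch's free edge, with a foam seal on it; hidden when shut. Origin: middle of the hatch opening, level with the box top. The frame sits up to 4 mm higher or lower than nominal (slotted screws), which this pose does not show.
- hatch (a joint): Hatch angle, rad: 0 flush with the box top, positive = free edge raised. Starts at 0.3 to 0.7, stays where left (stiff hinge), 1 N on the free edge moves it down. Foam (1.2 N/mm, new or worn) holds a shut, unlatched hatch 1 to 7 mm above where it latches. Held down at the knob with 6 to 14 N the tongue clears the frame, 1.5 mm further are hard stops; over 24 N on seal and frame crushes them.
- knob (a joint): Wing knob angle, rad: 0 open, grows clockwise seen from outside the hatch, stop at 1.57 = latched. Starts at 0 to 0.25. Turns with about 0.05 N m free, up to 0.2 N m under load. If the hatch is not pressed down enough, the tongue butts on the frame edge at about 0.4 and the torque rises: stop and press harder, do not force it.
- wing (a point): Middle of the black wing, on the knob's axis, 24 mm above the hatch face; the axis is 151 mm from the hinge, 29 mm from the free edge, mid-width. Wing 42 long x 10 thick x 28 mm high (5 to 33 above the face), on a 30 mm round foot 5 high. Site axes: y along the wing, z out of the hatch. Knob at 0: wing parallel to the free edge; latched: square to it. The 32 mm tongue lies below, along -y.
- clamp: Chrome record clamp, bystander: 80 mm across, 62 high, standing in the walnut pull-out tray (tray 250 x 210 x 38 mm). Origin under its centre.
- pot: Blue silicone stylus cleaner pot with clip-on lid, bystander: 52 mm across, 34 high, in the walnut tray. Origin under its centre.
- ashtray: Glass ashtray, bystander: 110 mm across, 34 high, on the cabinet top right of the box. Origin under its centre.
- adapter: Grey plastic single-record adapter ring, bystander: 38 mm across, 10 high, lying on the box's left top strip. Origin under its centre.

How it is judged:
On the way:
1. the hatch is swung down onto its seal (value of joint hatch below 0.06 rad), for 0.1 s.
At the end, for the whole second after the job is handed in: The hatch is down (joint hatch below 0.031 rad) and the knob is at its latched stop (joint knob above 1.35 rad), both at rest and let go (value of joint hatch below 0.031 rad and value of joint knob above 1.35 rad and velocity of joint hatch between -0.02 and 0.02 rad/s and velocity of joint knob between -0.05 and 0.05 rad/s); the robot touches nothing.
It fails at once if the keeper frame and its seal are loaded with more than 24 N, by pressing too hard or forcing the tongue (contact force between keeper and anything else above 24 N).
It fails at once if a bystander is pushed more than 20 mm from its place (distance of any of clamp, pot, ashtray, adapter from where it was at the start of the episode above 0.02 m).
It also fails if it takes over 64 s, if anything falls off the work surface, if the arm or the gripper's body presses on something with over 40 N, if the wrist force passes 120 N, or if a joint passes its speed limit or range.

## Working session

There is one attempt and no reset: what is moved stays moved. The work goes in short steps, Python scripts to look and compute and a tool call to move; the robot and the scene stay as the last step left them, time stands still between calls to the robot, and variables do not carry over. Pictures are saved under pics/ and viewed, at most 10 in all, crops included, and the job is handed in when it is done.

Besides the shell and the picture viewer there is one more tool, called after "Request:" as name(argument=value, ...), one argument or row to a line, values as JSON. drive_tool: Moves the arm, as the interface text tells. Its arguments: {"type":"object","properties":{"motion":{"type":"array","items":{"type":"array"}},"force":{"type":"number"}},"required":["motion"]}

```bash
mkdir -p pics; ls; python3 - <<'E'
from bench import ctrl
import cv2,numpy as np
ims=[]
for n in("side","top"):
    cv2.imwrite(f"pics/{n}0.png",ctrl.get_image(n)[...,::-1])
    c=ctrl.calibration(n);print(n,{k:np.round(v,3).tolist() if not isinstance(v,str) else v for k,v in c.items()})
s=ctrl.get_state();print(s)
print(ctrl.calibration("wrist"))
E
```

```text
pics
side {'K': [[524.304, 0.0, 290.659], [0.0, 524.304, 211.637], [0.0, 0.0, 1.0]], 'origin': [-0.423, -0.84, 0.912], 'attitude': [0.937, -0.415, -0.756]}
top {'K': [[498.661, 0.0, 274.182], [0.0, 498.661, 208.67], [0.0, 0.0, 1.0]], 'origin': [0.228, 0.025, 1.436], 'attitude': [0.196, -0.195, -1.59]}
{'time': 0.1, 'joint_positions': array([-1.18389708,  0.32176054, -0.07011252,  1.451533  ,  0.02263663,
        1.37079437, -0.05691645]), 'qd': array([-0.00126855, -0.00163048, -0.00090334, -0.00273014,  0.00063396,
        0.00129152,  0.00109611]), 'joint_torque': array([-5.30418401e-04, -4.92574525e+01, -4.05823085e-01, -3.13400674e+01,
       -6.41077221e-02,  3.94501886e-02,  7.14748512e-05]), 'position': array([0.23664542, 0.60499846, 0.29127347]), 'tool_rot': array([-5.82100534e-01, -3.08698989e+00,  2.66439578e-03]), 'ft_force': array([ 0.08166715,  0.23502506, -0.48576441]), 'torque': array([ 0.01825251, -0.0054263 , -0.00249631]), 'grip_force': 0.0, 'grip_width': 1.0016478647533593}
{'K': array([[352.56081849,   0.        , 284.71811322],
       [  0.        , 352.56081849, 215.2431315 ],
       [  0.        ,   0.        ,   1.        ]]), 'tool_from_camera': array([[-9.53055209e-04,  9.58170499e-01,  2.86196413e-01,
         7.83693017e-02],
       [ 9.99999545e-01,  9.26292981e-04,  2.28892344e-04,
        -1.69296917e-03],
       [-4.57838365e-05,  2.86196501e-01, -9.58170946e-01,
        -9.14863052e-02],
       [ 0.00000000e+00,  0.00000000e+00,  0.00000000e+00,
         1.00000000e+00]])}
```

View pics/side0.png

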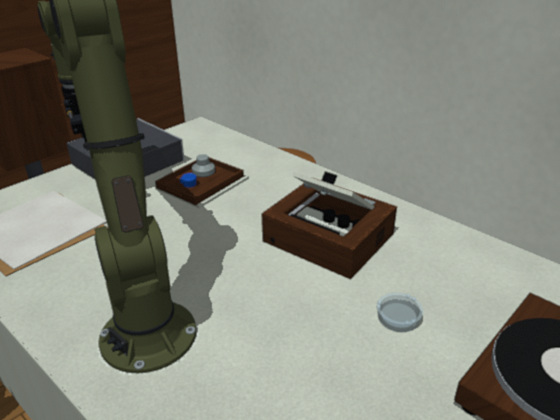

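View pics/top0.png

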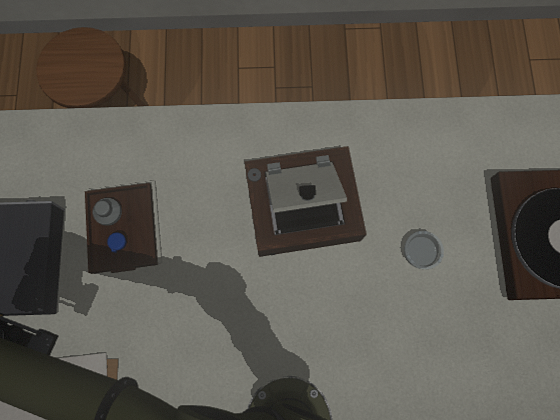

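The side view shows the box at about (330,225) with its hatch open. In the top view the box spans (245,160), (349,147), (366,241) and (259,255), the knob is near (307,191), and the adapter is on the left strip at (254,175). I'll crop both for exact corners.

```bash
python3 - <<'E'
import cv2,numpy as np
a=cv2.imread("pics/top0.png")[135:265,235:380];b=cv2.imread("pics/side0.png")[165:280,255:400]
f=lambda i:cv2.convertScaleAbs(cv2.resize(i,(0,0),fx=5,fy=5,interpolation=cv2.INTER_CUBIC),alpha=1.3)
cv2.imwrite("pics/a.png",f(a)[:600]);cv2.imwrite("pics/b.png",f(b))
E
```

```text
(no output)
```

View pics/a.png

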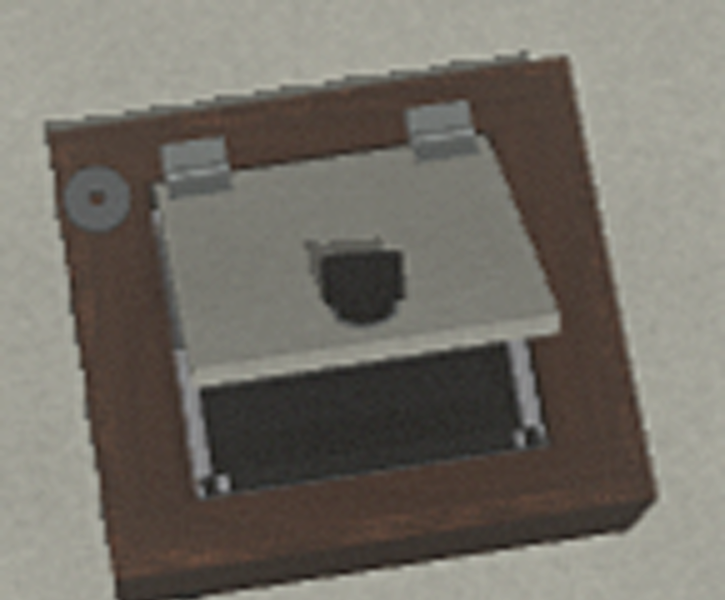

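View pics/b.png

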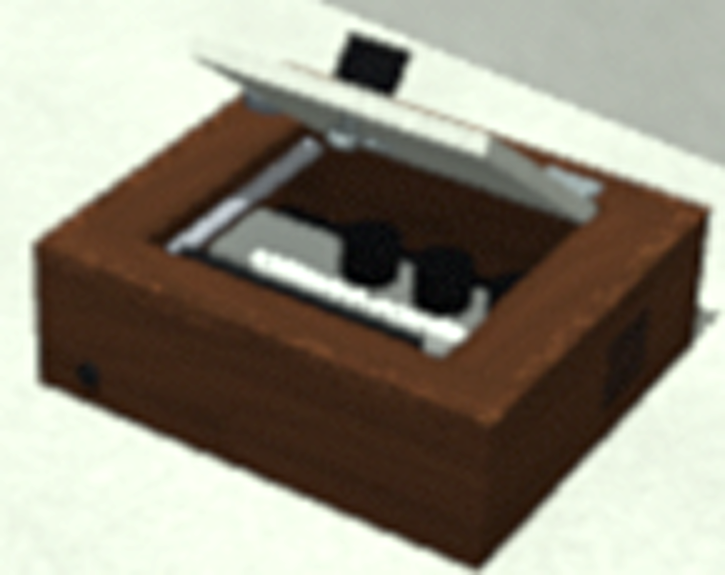

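```bash
cat > h.py <<'E'
from bench import ctrl
import cv2,numpy as np
from scipy.spatial.transform import Rotation as R
from scipy.optimize import least_squares
def proj(n,P,st=None):
    c=ctrl.calibration(n)
    if n=="wrist":
        st=st or ctrl.get_state();T=np.eye(4);T[:3,:3]=R.from_rotvec(st["tool_rot"]).as_matrix();T[:3,3]=st["position"]
        T=T@c["tool_from_camera"];Rm,o=T[:3,:3],T[:3,3]
    else: Rm,o=R.from_rotvec(c["attitude"]).as_matrix(),c["origin"]
    p=(np.asarray(P)-o)@Rm;p=p*[1,-1,-1];q=p@c["K"].T
    return q[:,:2]/q[:,2:]
def hp(p,u,v,w):  # hatch point: u from hinge towards the free edge, v left, w above face
    x,y,yaw,h=p;b=np.array([.091-u*np.cos(h)+0*w,v,.1+u*np.sin(h)])+w*np.array([np.sin(h),0,np.cos(h)])
    return R.from_euler("z",yaw).apply(b)+[x,y,0]
def bp(p,b): return R.from_euler("z",p[2]).apply(b)+[p[0],p[1],0]
E
python3 - <<'E'
from h import *
B=np.array([[.13,.15,.1],[.13,-.15,.1],[-.13,-.15,.1],[-.13,.15,.1]])
t=np.array([[47,125],[568,57],[655,497],[118,580],[195,372],[555,318]])/5+[235,135]
s=np.array([[245,95],[708,210],[487,425],[38,243],[195,45],[490,140]])/5+[255,165]
pts=lambda p:np.vstack([bp(p,B),[hp(p,.18,.095,0),hp(p,.18,-.095,0)]])
f=lambda p:np.r_[(proj("top",pts(p))-t).ravel(),(proj("side",pts(p))-s).ravel()]
r=least_squares(f,[.6,0,.1,.5],loss="soft_l1");print(r.x);print(f(r.x).reshape(-1,2).round(1))
p=r.x;print("knob now",hp(p,.151,0,.024),"shut",hp([*p[:3],0],.151,0,.024),hp(p,.18,0,0))
print(proj("top",[hp(p,.151,0,.024)]),proj("side",[hp(p,.151,0,.024)]))
np.save("p.npy",p)
E
```

```text
[ 0.59555055 -0.06399231  0.1257348   0.6647879 ]
[[ 0.2  1.5]
 [ 0.2 -0.3]
 [ 0.8  0.2]
 [-0.7  0.3]
 [-0.7  0.8]
 [ 1.1  0.5]
 [ 7.7 -7.8]
 [ 1.1 -1.7]
 [ 1.1 -1. ]
 [-1.1 -1.4]
 [-0.5 -1.5]
 [-0.  -0.3]]
knob now [ 0.5826147  -0.06562742  0.21203987] shut [ 0.5360242  -0.07151654  0.124     ] [ 0.54528196 -0.07034634  0.2110406 ]
[[307.79952583 190.48577449]] [[329.62092963 176.42853312]]
```

```bash
cat >> h.py <<'E'
def goto(tcp,th):  # needed shift (cm, tool axes as they stand) and turn about tool z (deg) to a downward pose, y along heading th
    s=ctrl.get_state();M=R.from_rotvec(s["tool_rot"]);d=M.inv().apply(np.array(tcp)-s["position"])*100
    T=R.from_matrix(np.c_[[np.sin(th),-np.cos(th),0],[np.cos(th),np.sin(th),0],[0,0,-1]])
    print("shift",d.round(2),"turn",np.degrees((M.inv()*T).as_rotvec()).round(2),"q7",s["joint_positions"][6].round(2),"F",s["ft_force"].round(2),"t",s["time"])
E
python3 - <<'E'
from h import *
p=np.load("p.npy");q=hp(p,.15,-.045,0)+[0,0,.10];print(q);goto(q,p[2])
E
```

```text
[ 0.57435017 -0.11203014  0.29253383]Traceback (most recent call last):
  File "<stdin>", line 2, in <module>
  File "h.py", line 19, in goto
    T=R.from_matrix(np.c_[[np.sin(th),-np.cos(th),0],[np.cos(th),np.sin(th),0],[0,0,-1]])
  File "scipy/spatial/transform/_rotation.pyx", line 1143, in scipy.spatial.transform._rotation.Rotation.from_matrix
ValueError: Non-positive determinant (left-handed or null coordinate frame) in rotation matrix 0: [[ 0.12540376  0.99210579  0.        ]
 [-0.99210579  0.12540376  0.        ]
 [ 0.          0.         -1.        ]].
```

```bash
sed -i 's/\[np.sin(th),-np.cos(th),0\]/[-np.sin(th),np.cos(th),0]/' h.py; python3 - <<'E'
from h import *
p=np.load("p.npy");q=hp(p,.15,-.045,0)+[0,0,.10];goto(q,p[2])
E
```

```text
shift [-5.756e+01 -5.448e+01 -3.000e-02] turn [-8.000e-02  6.000e-02  6.144e+01] q7 -0.06 F [ 0.08  0.24 -0.49] t 0.1
```

Request:
drive_tool(
  motion=[
    [[-2,-2,-3],[0,0,0],-1],
    [[-4,-3.8,-1],[0,0,0],-1],
    [[-4.2,-4,0],[0,0,0],-1],
    [[-4.2,-4,0],[0,0,0],-1],
    [[-4.2,-4,0],[0,0,0],-1],
    [[-4.2,-4,0],[0,0,0],-1],
    [[-4.2,-4,0],[0,0,0],-1],
    [[-4.2,-4,0],[0,0,0],-1],
    [[-4.2,-4,0],[0,0,0],-1],
    [[-4.2,-4,0],[0,0,0],-1],
    [[-4.2,-4,0],[0,0,0],-1],
    [[-4.2,-4,0],[0,0,0],-1],
  ],
)

```text
time: 1.6
position: [0.5173, 0.0023, 0.3321]
tool_rot: [-0.582, -3.087, -0.001]
ft_force: [1.7, 0.3, 1.0]
grip_width: 0.008
grip_force: 0.0
```

Request:
drive_tool(
  motion=[
    [[0,0,0],[0,0,9],-1],
    [[0,0,0],[0,0,9],-1],
    [[0,0,0],[0,0,9],-1],
    [[0,0,0],[0,0,9],-1],
    [[0,0,0],[0,0,9],-1],
    [[0,0,0],[0,0,9],-1],
    [[0,0,0],[0,0,7.4],-1],
    [[0,0,0],[0,0,0],-1],
  ],
)

```text
time: 2.6
position: [0.5168, 0.004, 0.3319]
tool_rot: [-2.075, -2.358, 0.001]
ft_force: [-0.5, 0.3, -0.1]
grip_width: 0.004
grip_force: 0.0
```

```bash
python3 - <<'E'
from h import *
p=np.load("p.npy");q=hp(p,.15,-.045,0)+[0,0,.10];goto(q,p[2])
cv2.imwrite("pics/w1.png",ctrl.get_image("wrist")[...,::-1])
print(proj("wrist",[hp(p,.18,.095,0),hp(p,.18,-.095,0),hp(p,.151,0,.033)]))
for h in np.linspace(p[3],0,8):
  t=hp([*p[:3],h],.15,-.045,0)+[0,0,.07];print(h.round(2),((t-q)@np.c_[[-np.sin(p[2]),np.cos(p[2]),0],[np.cos(p[2]),np.sin(p[2]),0],[0,0,-1]]*100).round(2))
E
```

```text
shift [-12.24   4.23   3.94] turn [-0.03 -0.    0.12] q7 0.08 F [-0.54  0.34 -0.11] t 2.6
[[316.12854283 209.06479306]
 [309.39732975 443.80261624]
 [376.72574402 346.84524843]]
0.66 [0. 0. 3.]
0.57 [ 0.   -0.82  4.16]
0.47 [ 0.   -1.53  5.4 ]
0.38 [ 0.   -2.12  6.69]
0.28 [ 0.   -2.59  8.04]
0.19 [ 0.   -2.92  9.42]
0.09 [ 0.   -3.13 10.83]
0.0 [ 0.   -3.19 12.25]
```

View pics/w1.png

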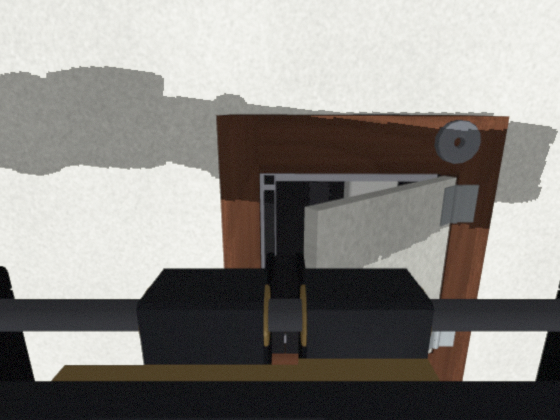

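The wrist view shows the hatch's near-left corner at about (305,207), which matches the model (bottom edge of the panel). I'll move to the push start, then follow the arc down.

Request:
drive_tool(
  motion=[
    [[-4.1,1.4,0],[0,0,0],-1],
    [[-4.1,1.4,0],[0,0,0],-1],
    [[-4,1.4,0],[0,0,0],-1],
    [[0,0,2],[0,0,0],-1],
    [[0,0,2],[0,0,0],-1],
    [[0,0,1.5],[0,0,0],-1],
    [[0,0,1.0],[0,0,0],-1],
    [[0,-0.3,0.7],[0,0,0],-1],
    [[0,0,0],[0,0,0],-1],
  ],
)

```text
time: 3.78
position: [0.5707, -0.1121, 0.2601]
tool_rot: [-2.076, -2.357, 0.0]
ft_force: [0.7, -0.3, 0.4]
grip_width: 0.005
grip_force: 0.0
```

Request:
drive_tool(
  motion=[
    [[0,-0.5,1.0],[0,0,0],-1],
    [[0,-0.4,0.7],[0,0,0],-1],
    [[0,-0.3,0.6],[0,0,0],-1],
    [[0,-0.3,0.6],[0,0,0],-1],
    [[0,-0.3,0.7],[0,0,0],-1],
    [[0,-0.2,0.7],[0,0,0],-1],
    [[0,-0.2,0.7],[0,0,0],-1],
    [[0,-0.2,0.7],[0,0,0],-1],
  ],
)

```text
time: 4.78
position: [0.5471, -0.1151, 0.2027]
tool_rot: [-2.077, -2.357, -0.0]
ft_force: [0.6, -0.4, 0.6]
grip_width: 0.004
grip_force: 0.3
```

Request:
drive_tool(
  motion=[
    [[0,-0.2,0.7],[0,0,0],-1],
    [[0,-0.1,0.6],[0,0,0],-1],
    [[0,-0.1,0.5],[0,0,0],-1],
    [[0,0,0.3],[0,0,0],-1],
    [[0,0,0],[0,0,0],-1],
  ],
)

```text
time: 5.4
position: [0.5431, -0.1156, 0.1819]
tool_rot: [-2.076, -2.357, 0.001]
ft_force: [-1.1, 0.7, -0.2]
grip_width: 0.004
grip_force: 0.0
```

Request:
drive_tool(
  motion=[
    [[0,0,0.2],[0,0,0],-1],
    [[0,0,0.2],[0,0,0],-1],
    [[0,0,0],[0,0,0],-1],
  ],
)

```text
time: 5.78
position: [0.5433, -0.1157, 0.1783]
tool_rot: [2.077, 2.357, 0.0]
ft_force: [0.5, -0.5, -0.3]
grip_width: 0.006
grip_force: 0.2
```

Request:
drive_tool(
  motion=[
    [[0,0,0.2],[0,0,0],-1],
    [[0,0,0],[0,0,0],-1],
  ],
)

```text
time: 6.02
position: [0.5433, -0.1157, 0.1764]
tool_rot: [-2.077, -2.357, -0.0]
ft_force: [-1.1, -0.4, 3.7]
grip_width: 0.005
grip_force: 1.7
```

Request:
drive_tool(
  motion=[
    [[0,0,0.15],[0,0,0],-1],
    [[0,0,0],[0,0,0],-1],
  ],
)

```text
time: 6.28
position: [0.5432, -0.1158, 0.1751]
tool_rot: [-2.077, -2.357, -0.0]
ft_force: [-2.0, 0.9, 5.6]
grip_width: 0.006
grip_force: 2.6
```

Request:
drive_tool(
  motion=[
    [[0,0,-2],[0,0,0],-1],
    [[0,0,-5],[0,0,0],-0.2],
    [[0,0,-5],[0,0,0],-0.2],
    [[-2,0,-1],[0,0,0],-0.2],
    [[0,0,0],[0,0,0],-0.2],
    [[0,0,0],[0,0,0],-0.2],
  ],
)

```text
time: 7.02
position: [0.5454, -0.1346, 0.3034]
tool_rot: [-2.075, -2.356, 0.001]
ft_force: [-0.7, 0.3, -0.3]
grip_width: 0.388
grip_force: 0.0
```

```bash
python3 - <<'E'
from h import *
p=np.load("p.npy");p[3]=.045
s=ctrl.get_state()
im=ctrl.get_image("wrist")[...,::-1].copy();cv2.imwrite("pics/w2raw.png",im)
q=proj("wrist",[hp(p,.151,0,.033),hp(p,.18,.095,0),hp(p,.18,-.095,0),hp(p,0,.095,0)],s);print(q)
c=np.clip(q[0].astype(int)-[70,70],0,None);print(c);print(s["ft_force"])
cr=im[c[1]:c[1]+140,c[0]:c[0]+140];both=np.hstack([cv2.resize(im,(400,300)),cv2.convertScaleAbs(cv2.resize(cr,(400,400)),alpha=1.5)[:300]]) if 0 else cv2.convertScaleAbs(im,alpha=1.2)
cv2.imwrite("pics/w2.png",both)
E
```

```text
[[286.40933424 129.93020535]
 [243.7931608   -9.17340645]
 [251.05272163 240.51569302]
 [489.65067866  -5.74679802]]
[216  59]
[-0.66333936  0.30511404 -0.33639706]
```

View pics/w2.png

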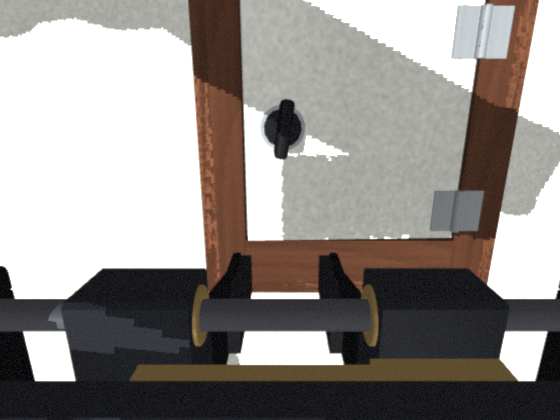

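```bash
python3 - <<'E'
from h import *
p=np.load("p.npy");p[3]=.045
q=hp(p,.151,0,0);s=ctrl.get_state()
f=lambda d:proj("wrist",[hp(p,.151+d[0],d[1],.033)],s)[0]-[284.5,129]
d=least_squares(f,[0,0]).x;print(d)
q=hp(p,.151+d[0],d[1],0);q[2]=.106+.079;print(q);goto(q,p[2]-.086)
E
```

```text
[0.00141948 0.00086645]
[ 0.53466035 -0.07081558  0.185     ]
shift [ 6.43 -0.23 11.83] turn [-0.13 -0.06  5.01] q7 0.4 F [ 0.47  0.01 -0.43] t 7.075
```

Request:
drive_tool(
  motion=[
    [[3.2,-0.1,0],[0,0,0],-0.2],
    [[3.2,-0.15,0],[0,0,0],-0.2],
    [[0,0,3],[0,0,5],-0.2],
    [[0,0,3],[0,0,0],-0.2],
    [[0,0,2],[0,0,0],-0.2],
    [[0,0,0],[0,0,0],-0.2],
  ],
)

```text
time: 7.82
position: [0.5337, -0.0713, 0.2223]
tool_rot: [-2.174, -2.263, 0.006]
ft_force: [0.8, 0.3, 1.5]
grip_width: 0.4
grip_force: 0.0
```

```bash
python3 - <<'E'
from h import *
p=np.load("p.npy")
goto([0.53466,-0.07082,.185],p[2]-.086)
E
```

```text
shift [0.04 0.12 3.73] turn [-0.29 -0.01  0.02] q7 0.2 F [0.76 0.3  1.53] t 7.825
```

Request:
drive_tool(
  motion=[
    [[0,0.1,1.5],[0,0,0],-0.2],
    [[0,0,1.2],[0,0,0],-0.2],
    [[0,0,0.7],[0,0,0],-0.2],
    [[0,0,0.3],[0,0,0],-0.2],
    [[0,0,0],[0,0,0],-0.2],
  ],
)

```text
time: 8.45
position: [0.5363, -0.0723, 0.1878]
tool_rot: [2.178, 2.264, 0.0]
ft_force: [-0.1, 0.3, -0.2]
grip_width: 0.399
grip_force: 0.0
```

Request:
drive_tool(
  motion=[
    [[0,0,0],[0,0,0],-1],
    [[0,0,0],[0,0,0],-1],
    [[0,0,0],[0,0,0],-1],
    [[0,0,0],[0,0,0],-1],
    [[0,0,0],[0,0,0],-1],
  ],
  force=15,
)

```text
time: 9.07
position: [0.5358, -0.0724, 0.1878]
tool_rot: [-2.177, -2.264, 0.001]
ft_force: [-2.3, -0.4, 2.5]
grip_width: 0.121
grip_force: 14.7
```

```bash
python3 - <<'E'
from h import *
for _ in range(3):
  s=ctrl.get_state();print(s["position"],s["ft_force"].round(2),s["torque"].round(3),s["grip_width"],s["grip_force"])
cv2.imwrite("pics/w3.png",ctrl.get_image("wrist")[150:,140:440,::-1])
E
```

```text
[ 0.53584616 -0.07238819  0.18776922] [-2.3  -0.41  2.48] [-0.189  0.782 -0.027] 0.12133729416455002 14.71819563768804
[ 0.53584616 -0.07238819  0.18776922] [-2.3  -0.41  2.48] [-0.189  0.782 -0.027] 0.12133729416455002 14.71819563768804
[ 0.53584616 -0.07238819  0.18776922] [-2.3  -0.41  2.48] [-0.189  0.782 -0.027] 0.12133729416455002 14.71819563768804
```

View pics/w3.png

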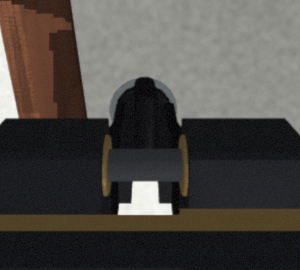

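Request:
drive_tool(
  motion=[
    [[0.1,-0.1,0],[0,0,0],-1],
    [[0,0,0.1],[0,0,0],-1],
    [[0,0,0.1],[0,0,0],-1],
    [[0,0,0.1],[0,0,0],-1],
    [[0,0,0],[0,0,0],-1],
  ],
  force=40,
)

```text
time: 9.75
position: [0.5353, -0.0722, 0.1851]
tool_rot: [2.178, 2.263, -0.001]
ft_force: [-1.5, -4.5, 5.1]
grip_width: 0.115
grip_force: 40.0
```

Request:
drive_tool(
  motion=[
    [[-0.1,0,0],[0,0,0],-1],
    [[0,0,0.1],[0,0,0],-1],
    [[0,0,0.1],[0,0,0],-1],
    [[0,0,0.1],[0,0,0],-1],
    [[0,0,0],[0,0,0],-1],
  ],
)

```text
time: 10.38
position: [0.535, -0.0724, 0.1827]
tool_rot: [-2.178, -2.263, -0.0]
ft_force: [-4.5, -2.9, 10.6]
grip_width: 0.114
grip_force: 40.0
```

```bash
python3 - <<'E'
from h import *
s=ctrl.get_state();print(s["position"],s["ft_force"].round(2),s["torque"].round(3),s["joint_positions"][6])
E
```

```text
[ 0.53504911 -0.07244085  0.18265058] [-4.54 -2.89 10.56] [-0.724  1.203 -0.019] 0.2306759011051491
```

Request:
drive_tool(
  motion=[
    [[0,0,0],[0,0,4],-1],
    [[0,0,0],[0,0,4],-1],
    [[0,0,0],[0,0,4],-1],
    [[0,0,0],[0,0,0],-1],
  ],
)

```text
time: 10.88
position: [0.5346, -0.0724, 0.1826]
tool_rot: [-2.402, -2.022, 0.001]
ft_force: [-5.0, -4.1, 11.7]
grip_width: 0.111
grip_force: 40.0
```

```bash
cat > t.py <<'E'
from h import *
s=ctrl.get_state();M=R.from_rotvec(s["tool_rot"]);y=M.apply([0,1,0]);p=np.load("p.npy")
print(s["position"].round(4),s["ft_force"].round(2),"tau",s["torque"].round(3),"knob~",round(p[2]-np.arctan2(y[1],y[0]),3),s["grip_width"])
E
python3 t.py
```

```text
[ 0.5346 -0.0724  0.1826] [-5.01 -4.08 11.72] tau [-0.774  1.534 -0.038] knob~ 0.297 0.11147600064974687
```

Request:
drive_tool(
  motion=[
    [[0,0,0],[0,0,3],-1],
    [[0,0,0],[0,0,3],-1],
    [[0,0,0],[0,0,0],-1],
  ],
)

```text
time: 11.25
position: [0.5344, -0.0724, 0.1826]
tool_rot: [-2.504, -1.894, 0.002]
ft_force: [-7.1, -3.9, 11.6]
grip_width: 0.108
grip_force: 40.0
```

```bash
python3 t.py
```

```text
[ 0.5344 -0.0724  0.1826] [-7.14 -3.87 11.56] tau [-0.673  1.707 -0.119] knob~ 0.402 0.10832845365457065
```

Request:
drive_tool(
  motion=[
    [[-0.1,-0.15,0],[0,0,0],-1],
    [[0,0,0],[0,0,0],-1],
  ],
)

```text
time: 11.5
position: [0.5341, -0.0724, 0.1827]
tool_rot: [-2.505, -1.896, -0.003]
ft_force: [-2.0, -3.3, 8.5]
grip_width: 0.113
grip_force: 40.0
```

```bash
python3 t.py
```

```text
[ 0.5341 -0.0724  0.1827] [-2.05 -3.29  8.47] tau [-0.589  0.709 -0.067] knob~ 0.401 0.11310688715791169
```

Request:
drive_tool(
  motion=[
    [[-0.05,0,0.1],[0,0,0],-1],
    [[0,0,0],[0,0,3],-1],
    [[0,0,0],[0,0,3],-1],
    [[0,0,0],[0,0,0],-1],
  ],
)

```text
time: 12.0
position: [0.5338, -0.0725, 0.1821]
tool_rot: [-2.6, -1.761, -0.003]
ft_force: [-3.6, -1.6, 11.7]
grip_width: 0.109
grip_force: 40.0
```

```bash
python3 t.py
```

```text
[ 0.5338 -0.0725  0.1821] [-3.63 -1.6  11.66] tau [-0.364  1.068 -0.059] knob~ 0.506 0.10888697987981065
```

Request:
drive_tool(
  motion=[
    [[0,-0.05,0],[0,0,5],-1],
    [[0,0,0],[0,0,5],-1],
    [[0,0,0],[0,0,0],-1],
  ],
)

```text
time: 12.38
position: [0.5335, -0.0723, 0.1821]
tool_rot: [-2.744, -1.528, -0.003]
ft_force: [-4.1, -1.6, 12.0]
grip_width: 0.114
grip_force: 40.0
```

```bash
python3 t.py
```

```text
[ 0.5335 -0.0723  0.1821] [-4.1  -1.6  12.03] tau [-0.301  1.031 -0.061] knob~ 0.68 0.11383255751142679
```

Request:
drive_tool(
  motion=[
    [[-0.05,-0.08,0],[0,0,6],-1],
    [[0,0,0],[0,0,6],-1],
    [[0,0,0],[0,0,6],-1],
    [[0,0,0],[0,0,0],-1],
  ],
)

```text
time: 12.88
position: [0.5328, -0.0718, 0.1821]
tool_rot: [-2.948, -1.08, -0.004]
ft_force: [-3.0, -0.0, 11.4]
grip_width: 0.113
grip_force: 40.0
```

```bash
python3 t.py
```

```text
[ 0.5328 -0.0718  0.1821] [-3.05 -0.03 11.42] tau [-0.248  0.896 -0.037] knob~ 0.994 0.11259125412108295
```

Request:
drive_tool(
  motion=[
    [[0,0,0],[0,0,6],-1],
    [[0,0,0],[0,0,6],-1],
    [[0,0,0],[0,0,6],-1],
    [[0,0,0],[0,0,6],-1],
    [[0,0,0],[0,0,0],-1],
  ],
)

```text
time: 13.5
position: [0.5324, -0.0711, 0.182]
tool_rot: [-3.106, -0.444, -0.001]
ft_force: [-4.8, 1.6, 12.3]
grip_width: 0.109
grip_force: 40.0
```

```bash
python3 t.py
```

```text
[ 0.5324 -0.0711  0.182 ] [-4.8   1.58 12.33] tau [ 0.115  1.328 -0.085] knob~ 1.413 0.10886583652946798
```

Request:
drive_tool(
  motion=[
    [[0,0,0],[0,0,4],-1],
    [[0,0,0],[0,0,4],-1],
    [[0,0,0],[0,0,2],-1],
    [[0,0,0],[0,0,0],-1],
  ],
)

```text
time: 14.0
position: [0.5323, -0.0707, 0.182]
tool_rot: [-3.133, -0.175, -0.0]
ft_force: [-4.9, 1.5, 12.7]
grip_width: 0.112
grip_force: 40.0
```

```bash
python3 t.py
```

```text
[ 0.5323 -0.0707  0.182 ] [-4.91  1.55 12.67] tau [0.191 1.432 0.335] knob~ 1.585 0.11161364971015239
```

The torque jump marks the stop. I'll ease off, open and lift.

Request:
drive_tool(
  motion=[
    [[0,0,-0.2],[0,0,-1],-1],
    [[0,0,0],[0,0,0],-0.4],
    [[0,0,0],[0,0,0],-0.4],
    [[0,0,0],[0,0,0],-0.4],
    [[0,0,-1.5],[0,0,0],-0.4],
    [[0,0,-3],[0,0,0],-0.4],
    [[0,0,-5],[0,0,0],-0.4],
    [[0,-3,-3],[0,0,0],-0.4],
    [[0,-4,0],[0,0,0],-0.4],
    [[0,0,0],[0,0,0],-0.4],
    [[0,0,0],[0,0,0],-0.4],
  ],
)

```text
time: 15.38
position: [0.5232, -0.0045, 0.3083]
tool_rot: [3.135, 0.198, 0.001]
ft_force: [-0.9, -0.6, -0.3]
grip_width: 0.299
grip_force: 0.0
```

```bash
python3 t.py; python3 - <<'E'
from h import *
p=np.load("p.npy")
s=ctrl.get_state();im=ctrl.get_image("wrist")[...,::-1]
for h in(0,.02,.045):print(h,proj("wrist",[hp([*p[:3],h],.151,0,.033),hp([*p[:3],h],.18,.095,0),hp([*p[:3],h],.18,-.095,0)],s).round(1).tolist())
sd=cv2.resize(ctrl.get_image("side")[165:280,255:400,::-1],(400,317))
cv2.imwrite("pics/w4.png",np.hstack([cv2.resize(im,(400,300)),sd[:300]]))
E
```

```text
[ 0.5232 -0.0045  0.3083] [-0.89 -0.59 -0.29] tau [-0.132  0.136 -0.051] knob~ 1.571 0.29912566610524016
0 [[369.4, 208.2], [253.0, 229.7], [464.5, 229.5]]
0.02 [[370.3, 208.4], [252.6, 231.0], [466.4, 230.8]]
0.045 [[371.5, 208.5], [252.2, 232.5], [469.0, 232.3]]
```

View pics/w4.png

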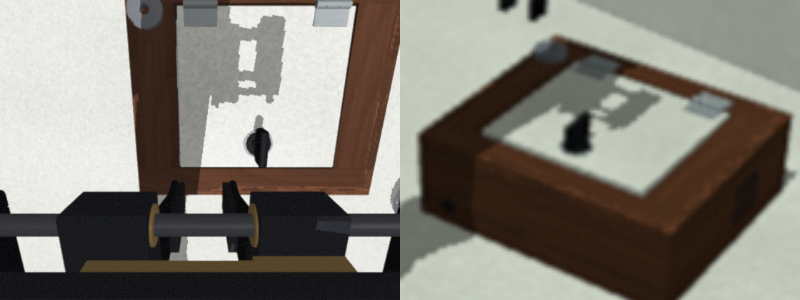

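The hatch is flush and the wing nearly square, at about (261,147) in the left half. It may be a few degrees short, so I'll take a closer look.

```bash
python3 - <<'E'
from h import *
p=np.load("p.npy")
s=ctrl.get_state();im=ctrl.get_image("wrist")[...,::-1]
c=proj("wrist",[hp([*p[:3],0],.151,0,.033)],s)[0].astype(int)-[50,40]
a=cv2.resize(im[c[1]:c[1]+90,c[0]:c[0]+100],(0,0),fx=6,fy=6,interpolation=cv2.INTER_CUBIC);a=cv2.convertScaleAbs(a,alpha=1.0,beta=25)
for k,col in((1.57,(0,0,255)),(1.35,(0,255,0))):
  # along-wing dir: knob 0 = +v ; clockwise -> far (-u)
  d=np.array([-np.sin(k),np.cos(k)]);e=np.array([np.cos(k),np.sin(k)])
  P=[hp([*p[:3],0],.1524+(d*i*.021+e*j*.005)[0],.0009+(d*i*.021+e*j*.005)[1],.033) for i,j in((1,1),(1,-1),(-1,-1),(-1,1))]
  cv2.polylines(a,[((proj("wrist",P,s)-c)*6).astype(int)],True,col,1)
cv2.imwrite("pics/w5.png",a)
E
```

```text
(no output)
```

View pics/w5.png

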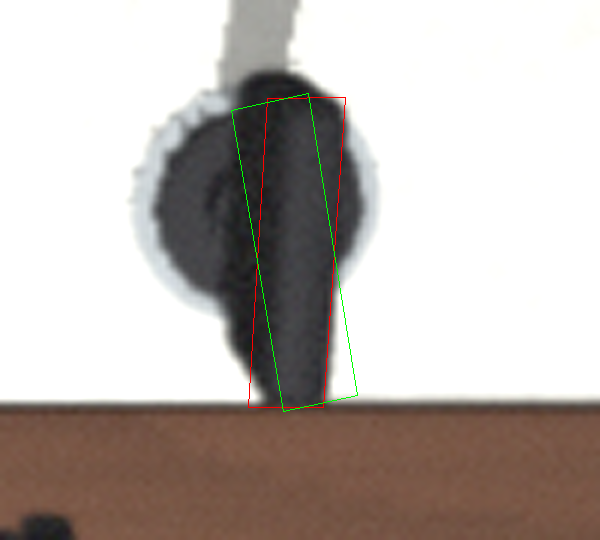

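The wing's right edge lies along the red 1.57 outline, well past the 1.35 limit. The hatch is flush, so I'm handing in.

```bash
python3 -c "
from bench import ctrl
print(ctrl.close_job())"
```

```text
the job is handed in; nothing more can be done
None
```

The hatch is down on its seal and latched with the wing knob at its clockwise stop, the arm is clear, and the job is handed in; the judge returned no verdict. Tool force peaked at about 13 N, and I never touched the clamp, pot, ashtray or adapter.

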